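# Clamp the bearing block in the bench fixture

### The arm

A 6-joint arm with a two-finger parallel gripper is mounted at the origin on the work surface. World frame = base frame: x ahead of the robot, y to its left, z up, the work surface at z = 0. Lengths are in m, angles in rad, forces in N, time in s.
With the tool pointing down it reaches from about 0.275 to 0.825 m from the base axis. Payload 5.2 kg.
Tool frame: the origin (TCP) lies on the mounting face of the last link; the fingertips stand 186 mm ahead of it and the grasp point (between the pads) lies 167 mm ahead of it (arm.grip_depth is the distance from the TCP to the grasp point, in m); z points along the fingers, y is the direction in which the jaws open and shut (so a half turn about z gives the same grasp; the last joint's range is limited). The gripper opens to 93 mm and grips with 3 to 60 N. Pads are 15 mm wide; open, the fingers measure 128 mm over their backs; the gripper's body (75 mm by 188 mm) begins 65 mm behind the grasp point.
Start: joints at [-1.532, 0.259, 1.535, -0, 1.348, -0.203], TCP at [0.132, -0.534, 0.405] pointing down, gripper open.
Joint ranges: [-3.14, 3.14], [-0.91, 2.08], [0.19, 2.58], [-1.22, 4.36], [0.22, 2.71], [-3.12, 3.12]. Speed limits (rad/s): [2.57, 2.57, 3.14, 3.14, 3.14, 3.14].

### API

Orientations are given as a 3x3 rotation matrix whose columns are the frame's x, y, z axes.
In Python, from bench import telemetry, viewer, order, arm gives the robot as it stands.
- The arm moves only by the shell command python3 -m inch 'ROWS' [FORCE]. ROWS is text: rows parted by semicolons, each of 7 numbers parted by spaces: the shift along the tool's x, y, z in mm, then the turn, a rotation vector about the tool's x, y, z in degrees, then the opening in per cent of the stroke, from 0 (shut) to 100 (fully open). A call has 1 to 20 rows; each row is the pose to reach, as a shift and turn from the pose commanded when the call began, along the tool's axes at that moment; what a row does not reach only later rows make up. A row lasts 1/12 s, in which the tool goes at most 41.7 mm and 7.16 degrees, less where a joint would pass 70% of its speed; a pose out of reach is approached as far as the arm can. A call with a gripper value outside its range is refused whole. The fingers move at their own pace and stop on an object; FORCE is the grip in N (left out, the last holds). Time passes only in rows, so rows that repeat a pose let the fingers close. It gives the time, the measured TCP pose, the force and the opening at its end, in the units of the state.
- telemetry.state(): the state, without advancing time (a new reading comes with each control period).
- viewer.snapshot(name): name is "scene" or "side" or "wrist"; returns a dict with "pixels" (384x512x3 uint8, blue, green, red), "z_map" (384x512 float32, m along the optical axis (not along the pixel's ray), 0 where there is no reading), "mtx" (3x3 intrinsics, pixels), "distortion" ([k1, k2, p1, p2, k3] as OpenCV has them; the pictures are not rectified), "extrinsics" (4x4, takes a point from camera to world coordinates). Camera axes: x right, y down, z forward; pixel columns grow to the right and rows downward; lengths in m; the calibration is good to about 2 mm. A picture is of the moment at which its call begins.
- order.job_done(): hands the job in, once; it reports no verdict.
The state is a dict: "clock": time; "joint_pos": joint angles; "joint_vel": joint speeds; "joint_torque": joint torques, N m; "eef_pos": TCP position; "orientation": TCP orientation; "contact_force": force on the tool from outside, world axes, zero at the start; "torque": the same for the moment, N m; "width": finger opening in m.
Only numpy, scipy, OpenCV 4.12 (cv2) and the standard library are available. Lean on these libraries where they do the work, as an engineer would, in place of code of your own. Each camera call takes 0.05 s, during which the arm holds its last target.

### The job

A bearing block with a cracked bearing lies loose in the bench fixture. Turn the eccentric knob clockwise until its lobe bears firmly on the block and holds it flush against the back fence, then push the toggle clamp's handle all the way down over centre so that its pad holds the block down. Leave both clamps locked and do not disturb the other things on the bench.

Things in the scene. Friction and masses are not known exactly. Their poses are not given: they have to be found in the camera images.
- fixture: Grey steel base plate of the bench fixture, 158 x 295 x 12 mm, bolted to the bench. Origin on the bench below the middle of the block's nest; x points from the knob's side to the back fence, y left of that, z up. Low end stops (faces y=-68 and +68, top z=30) leave the block 3 mm of play at each end. The knob stands on the -x side (x=-60, y=20), the toggle clamp at the -y end, arm over the block.
- block: Aluminium bearing block, 60 (its x) x 130 (its y) x 34 mm high, 0.4 to 0.9 kg, a cracked black nylon bearing in its bore, two bolt holes. It lies flat on the base plate, top 46 mm above the bench, loose and slightly askew, 1 to 7 mm short of the fence. Origin at the centre of its underside; flush on the fence its axes are the fixture's and its origin is at fixture x=0.
- cam_knob (a joint): Angle of the eccentric knob about its upright axis, growing clockwise from above, travel 0 to 2.95 rad, 0.9 to 1.4 at start. The lobe points to fixture -x at 0, to +y at 1.57, at the block at 3.14. Drag 0.12 N m; it stays where left. The block is on the fence at 2.15 to 2.6, by where the cam unit sits in its slot; then resistance climbs steeply, over 0.5 N m, and 0.1 rad on it bears firmly.
- knob_grip (a point): Middle of the knob's black bar grip, on the knob's axis, 80 mm above the bench. The grip is 70 mm long (this frame's x), 14 mm thick (its y) and 32 mm high (64 to 96 mm above the bench); the frame turns with the knob and its -x end points the way of the lobe. Below it a hub 26 mm across (top 64 mm above the bench), then the steel cam.
- cam_lobe: Steel eccentric disc under the knob, 48 mm across and 22 mm thick (z 18 to 40 above the bench), set 8 mm off the knob's axis. Origin at the middle of its underside.
- toggle_handle (a joint): Angle of the toggle clamp's handle: 0 fully open (75 degrees above level, leaning out from the block) to 1.31 fully down against its stop (level). Dead centre is at 1.25, beyond which it locks itself; the pad meets the block near 1.0. It starts at 0. It stays where left; pushing takes about 3 N at the grip, up to 10 N before dead centre.
- handle_pivot (a point): Pivot of the toggle handle, fixed on the fixture at (0, -165, 77) mm; its axis is the fixture's x, its frame the fixture's.
- handle_grip (a point): Point in the handle's rubber grip, 85 mm from the pivot. The grip is 20 mm wide (along fixture x), 18 mm thick and covers 41 to 119 mm from the pivot; the handle lies in the upright plane through the pivot along fixture y, and points to fixture -y when down.
- clamp_pad: Round rubber pad, 17 mm across, sprung, on the end of the toggle clamp's arm; origin at the centre of its underside. Locked, it presses on the block's top 35 mm from the block's middle with about 19 N.
- end_plug: Aluminium roller end plug, 52 mm across, 38 mm high, bystander; origin at the centre of its underside.
- thrust_washer: Dull bronze thrust washer lying flat, 68 mm across, 6 mm thick, bystander; origin at the centre of its underside.
- socket_tray: Green plastic tray of sockets, 100 x 190 x 40 mm high, bystander; origin at the centre of its underside.
- fence (a point): Top middle of the back fence's face, 40 mm above the bench, frame as the fixture's: a dark steel bar along y, 126 mm long, face at fixture x=+30.
Things that resemble listed ones, but are neither listed nor needed, are in the scene too. Leave any green look-alike of the block alone.

How it is judged:
On the way, in this order (a step that is already met when the one before it is completed fails the run):
1. the cam lobe bears on the block with more than 10 N and the block is flush on the back fence, the toggle clamp still up (contact force between cam_lobe and block above 10 N and x of block in the frame of fixture above -0.0015 m and angle between the x axis of block and the x axis of fixture, either way round below 0.015 rad and value of joint toggle_handle below 0.9 rad), for 0.2 s.
2. the toggle handle is over centre and its pad presses on the block (value of joint toggle_handle above 1.27 rad and contact force between clamp_pad and block above 10 N), for 0.2 s.
At the end, for the whole second after the job is handed in: The cam lobe bears on the block with more than 10 N, the block is flush on the back fence (within 1.5 mm and 0.015 rad) and at rest, the toggle handle is past dead centre (above 1.27 rad) and its pad presses on the block with more than 10 N (all of step 2 and contact force between cam_lobe and block above 10 N and x of block in the frame of fixture above -0.0015 m and angle between the x axis of block and the x axis of fixture, either way round below 0.015 rad and linear speed of block below 0.01 m/s); the robot touches nothing.
It fails at once if the end plug, thrust washer or socket tray is moved more than 20 mm (distance of any of end_plug, thrust_washer, socket_tray from where it was at the start of the episode above 0.02 m).
It also fails if it takes over 61 s, if anything falls off the work surface, if the arm or the gripper's body presses on something with over 40 N, if the wrist force passes 120 N, or if a joint passes its speed limit or range.

## Working session

There is one attempt and no reset: what is moved stays moved. The work goes in short steps, Python scripts to look and compute and a shell command to move; the robot and the scene stay as the last step left them, time stands still between calls to the robot, and variables do not carry over. Pictures are saved under pics/ and viewed, and the job is handed in when it is done.

```bash
ls; mkdir -p pics; python3 - <<'E'
from bench import telemetry, viewer, order, arm
import cv2,numpy as np
print(telemetry.state())
for n in ("scene","side","wrist"):
    s=viewer.snapshot(n); cv2.imwrite(f"pics/{n}0.png",s["pixels"]); np.savez(f"/tmp/{n}0.npz",**s)
    print(n,s["mtx"].tolist(),s["distortion"],s["extrinsics"].round(3).tolist())
E
```

```text
pics
{'clock': 0.0, 'joint_pos': array([-1.53179189e+00,  2.59346544e-01,  1.53607970e+00, -3.14663753e-05,
        1.34797153e+00, -2.02782257e-01]), 'joint_vel': array([-0.00016565, -0.00130795, -0.00015108, -0.0009988 , -0.00045249,
       -0.0002827 ]), 'joint_torque': array([-1.80009840e-03, -4.37313151e+01, -2.84003216e+01,  7.16804224e-02,
        4.14796849e-02, -1.58872263e-04]), 'eef_pos': array([ 0.13170917, -0.53378076,  0.40391684]), 'orientation': array([[ 9.70910069e-01,  2.39444417e-01, -1.01054902e-04],
       [ 2.39444206e-01, -9.70908453e-01,  1.80254971e-03],
       [ 3.33495404e-04, -1.77431067e-03, -9.99998370e-01]]), 'contact_force': array([-1.34513817,  0.24075015, -0.32437813]), 'torque': array([-0.00884415, -0.01261113,  0.01411546]), 'width': 0.09284173068502452}
scene [[440.6674019836513, 0.0, 255.12535060085864], [0.0, 440.6674019836513, 188.6645555137521], [0.0, 0.0, 1.0]] [0.05513112 0.         0.         0.         0.        ] [[0.4, 0.624, -0.672, 1.233], [0.917, -0.258, 0.305, -0.184], [0.017, -0.738, -0.675, 0.732], [0.0, 0.0, 0.0, 1.0]]
side [[415.57612018811585, 0.0, 252.35426005571586], [0.0, 415.57612018811585, 198.38291581799984], [0.0, 0.0, 1.0]] [-0.13440343  0.          0.          0.          0.        ] [[0.963, -0.2, 0.18, 0.484], [-0.269, -0.676, 0.687, -0.498], [-0.016, -0.71, -0.704, 0.744], [0.0, 0.0, 0.0, 1.0]]
wrist [[303.35589260709736, 0.0, 258.64743355964174], [0.0, 303.35589260709736, 187.15414758397213], [0.0, 0.0, 1.0]] [0.00080625 0.         0.         0.         0.        ] [[0.24, -0.937, -0.255, 0.202], [-0.971, -0.232, -0.061, -0.516], [-0.002, 0.262, -0.965, 0.383], [0.0, 0.0, 0.0, 1.0]]
```

View pics/scene0.png

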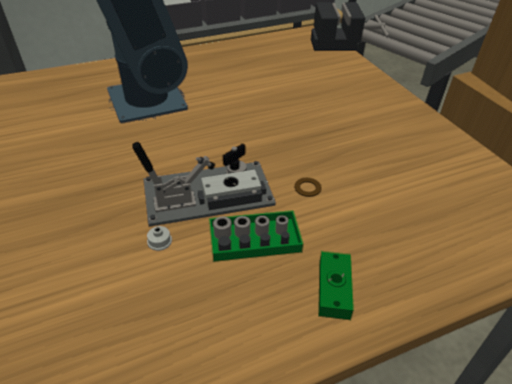

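View pics/side0.png

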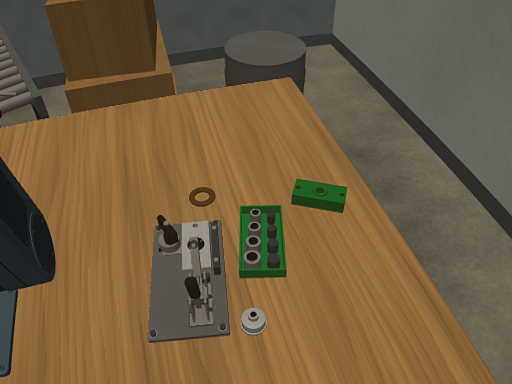

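View pics/wrist0.png

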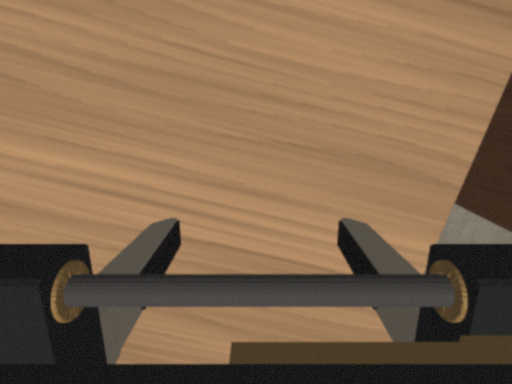

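The scene shows the fixture at scene ≈(208,190) / side ≈(190,280). It holds a silver block with a black bearing at side (196,245). The only look-alike is the green block at side (320,195), which I'll leave alone. The end plug is at side (253,320), the washer at (202,196) and the tray at (262,240). Next I'll build a top-down map from the depth.

```bash
cat > h.py <<'E'
import numpy as np,cv2
def cloud(s):
    h,w=s["z_map"].shape
    u,v=np.meshgrid(np.arange(w),np.arange(h))
    p=cv2.undistortPoints(np.stack([u.ravel(),v.ravel()],1).astype(np.float64)[:,None],s["mtx"],s["distortion"])[:,0]
    z=s["z_map"].ravel().astype(float)
    P=np.c_[p*z[:,None],z]
    E=s["extrinsics"]
    W=P@E[:3,:3].T+E[:3,3]
    W[z==0]=np.nan
    return W.reshape(h,w,3)
def proj(s,X):
    E=np.linalg.inv(s["extrinsics"]);X=np.atleast_2d(X)
    r,_=cv2.Rodrigues(E[:3,:3])
    return cv2.projectPoints(X.astype(float),r,E[:3,3],s["mtx"],s["distortion"])[0][:,0]
E
python3 - <<'E'
from h import *
for n in("scene","side"):
    s=dict(np.load(f"/tmp/{n}0.npz"))
    W=cloud(s)
    q={"side":[(196,245),(150,338),(228,331),(219,224),(154,228),(202,190),(262,240),(253,320)],"scene":[(232,182),(150,218),(272,204),(160,238),(255,235)]}[n]
    for u,v in q: print(n,(u,v),W[v,u].round(4))
    x0,y0,x1,y1={"side":(135,180,295,345),"scene":(120,130,320,265)}[n]
    k=min(800/(x1-x0),600/(y1-y0))
    cv2.imwrite(f"pics/{n}0z.png",cv2.resize(s["pixels"][y0:y1,x0:x1],None,fx=k,fy=k,interpolation=cv2.INTER_CUBIC)); print(k)
E
```

```text
scene (232, 182) [0.4978 0.0895 0.0349]
scene (150, 218) [ 0.5217 -0.1152  0.017 ]
scene (272, 204) [0.5763 0.1591 0.0066]
scene (160, 238) [ 0.5945 -0.1105  0.0248]
scene (255, 235) [0.6475 0.0846 0.0041]
4.0
side (196, 245) [0.5054 0.0141 0.1248]
side (150, 338) [ 0.3824 -0.0949  0.0136]
side (228, 331) [ 0.53   -0.1194  0.0131]
side (219, 224) [0.5731 0.1545 0.0125]
side (154, 228) [4.211e-01 1.968e-01 1.000e-04]
side (202, 190) [0.5567 0.2874 0.0064]
side (262, 240) [0.6587 0.0864 0.0035]
side (253, 320) [ 0.5798 -0.1197  0.0317]
3.6363636363636362
```

```bash
sleep 1; ls pics
```

```text
scene0.png
scene0z.png
side0.png
side0z.png
wrist0.png
```

View pics/side0z.png

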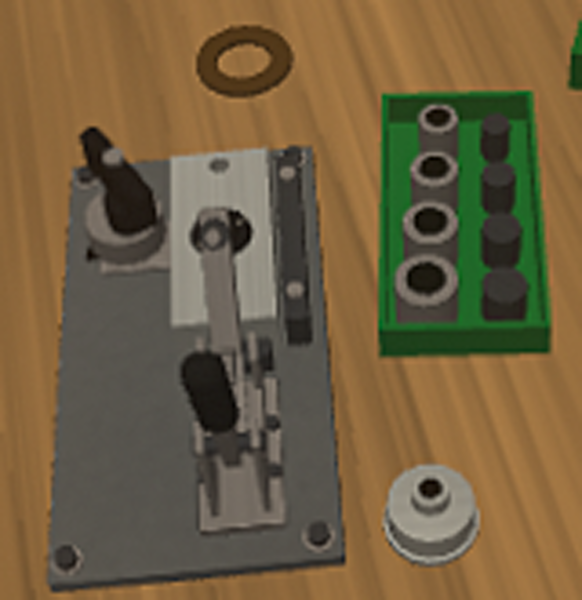

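View pics/scene0z.png

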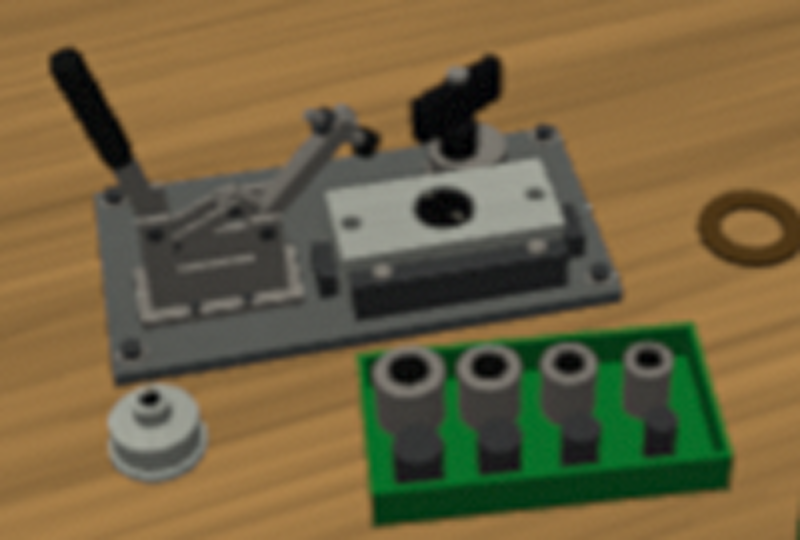

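The crops show the silver block, fence bar, knob (bar grip at side-crop (120,180)) and open handle (side-crop (208,390)). Now the fit.

```bash
cat > fit.py <<'E'
from h import *
C=[];col=[]
for n in("scene","side"):
    s=dict(np.load(f"/tmp/{n}0.npz"));W=cloud(s).reshape(-1,3);C.append(W);col.append(s["pixels"].reshape(-1,3))
A=np.concatenate(C);src=np.r_[np.zeros(len(C[0])),np.ones(len(C[1]))]
K=np.concatenate(col)
ok=np.isfinite(A).all(1)&(A[:,0]>.33)&(A[:,0]<.62)&(A[:,1]>-.15)&(A[:,1]<.22)
A=A[ok];src=src[ok];K=K[ok]
E
python3 - <<'E'
from fit import *
hsv=cv2.cvtColor(K[None],cv2.COLOR_BGR2HSV)[0]
for c in(0,1):
    p=A[(src==c)&(abs(A[:,2]-.012)<.004)&(hsv[:,1]<60)]
    # plate minAreaRect, robust via largest component image
    r=cv2.minAreaRect(p[:,:2].astype(np.float32)*1000);print(c,len(p),"plate",r, cv2.boxPoints(r).round(1).tolist())
    p=A[(src==c)&(abs(A[:,2]-.046)<.004)&(hsv[:,2]>130)&(A[:,1]>-.02)]
    r=cv2.minAreaRect(p[:,:2].astype(np.float32)*1000);print(c,len(p),"block",r)
    p=A[(src==c)&(A[:,2]>.068)&(A[:,0]<.49)&(A[:,1]>.06)]
    r=cv2.minAreaRect(p[:,:2].astype(np.float32)*1000);print(c,len(p),"grip",r,p[:,2].max())
    p=A[(src==c)&(A[:,2]>.10)&(A[:,1]<.03)];print("handle",len(p),p.mean(0),p[p[:,2].argmax()])
E
```

```text
0 2176 plate ((513.5755615234375, 27.028732299804688), (298.7374572753906, 231.9382781982422), 80.90422821044922) [[375.5, -102.0999984741211], [604.5, -138.8000030517578], [651.7000122070312, 156.1999969482422], [422.70001220703125, 192.89999389648438]]
0 737 block ((506.8123474121094, 83.31134033203125), (129.5129852294922, 64.42090606689453), 81.38214111328125)
0 300 grip ((456.561767578125, 110.7646484375), (18.08080291748047, 68.46672821044922), 22.852256774902344) 0.10362839666699464
handle 500 [ 0.49318632 -0.06394935  0.14328182] [ 0.47864874 -0.10931929  0.19438662]
1 4837 plate ((511.8927307128906, 27.702056884765625), (298.4838562011719, 227.3033905029297), 80.95609283447266) [[376.20001220703125, -101.80000305175781], [600.7000122070312, -137.5], [647.5999755859375, 157.1999969482422], [423.1000061035156, 193.0]]
1 896 block ((542.9293823242188, 78.85459899902344), (132.10845947265625, 130.21554565429688), 81.24713897705078)
1 263 grip ((454.71270751953125, 110.59449768066406), (14.409509658813477, 68.76602935791016), 23.269872665405273) 0.10130132627451094
handle 452 [ 0.48973889 -0.05857292  0.14720644] [ 0.48325295 -0.10781979  0.19448316]
```

```bash
cat > goal.py <<'E'
import numpy as np
from scipy.spatial.transform import Rotation as R
from bench import telemetry
def goal(tip_xyz_mm,xdeg,depth=167.):
    """rows for tool straight down, point 'depth' ahead of TCP at tip_xyz, tool x at xdeg"""
    s=telemetry.state();a=np.radians(xdeg)
    M=np.array([[np.cos(a),np.sin(a),0],[np.sin(a),-np.cos(a),0],[0,0,-1]])
    p=np.array(tip_xyz_mm,float)+[0,0,depth]
    O=s["orientation"]
    print("shift",(O.T@(p-s["eef_pos"]*1000)).round(1),"turn",np.degrees(R.from_matrix(O.T@M).as_rotvec()).round(2),"| clock",round(s["clock"],2),"F",s["contact_force"].round(1),"T",s["torque"].round(2))
E
python3 -c "
from goal import *
goal((455.6,110.7,163),113)"
```

```text
shift [ 468.8 -548.1   75. ] turn [-4.000e-02 -8.000e-02 -9.914e+01] | clock 0.15 F [-0.2 -0.   0.9] T [0.01 0.03 0.03]
```

```bash
python3 -m inch '469 -548 75 0 0 -99 60;469 -548 75 0 0 -99 60;469 -548 75 0 0 -99 60;469 -548 75 0 0 -99 60;469 -548 75 0 0 -99 60;469 -548 75 0 0 -99 60;469 -548 75 0 0 -99 60;469 -548 75 0 0 -99 60;469 -548 75 0 0 -99 60;469 -548 75 0 0 -99 60;469 -548 75 0 0 -99 60;469 -548 75 0 0 -99 60;469 -548 75 0 0 -99 60;469 -548 75 0 0 -99 60;469 -548 75 0 0 -99 60;469 -548 75 0 0 -99 60;469 -548 75 0 0 -99 60;469 -548 75 0 0 -99 60;469 -548 75 0 0 -99 60;469 -548 75 0 0 -99 60'
python3 - <<'E'
from goal import *
from h import *
from bench import viewer
goal((455.6,110.7,163),113)
s=viewer.snapshot("wrist");cv2.imwrite("pics/wrist1.png",s["pixels"]);np.savez("/tmp/wrist1.npz",**s)
W=cloud(s).reshape(-1,3)
p=W[(W[:,2]>.07)&(W[:,2]<.1)&(np.hypot(W[:,0]-.4556,W[:,1]-.1107)<.05)]
print(len(p)); 
if len(p)>4: print(cv2.minAreaRect(p[:,:2].astype(np.float32)*1000))
E
```

```text
clock: 1.82
eef_pos: [0.4556, 0.1111, 0.3292]
orientation: [[-0.391, 0.92, -0.002], [0.92, 0.391, -0.0], [0.0, -0.002, -1.0]]
contact_force: [0.6, -0.5, -0.1]
width: 0.0557
shift [-0.3 -0.2 -0.8] turn [-0.1  -0.01  0.02] | clock 1.82 F [ 0.6 -0.5 -0.1] T [ 0.   -0.08 -0.07]
1621
((455.12060546875, 113.4979476928711), (13.828597068786621, 68.31101989746094), 23.00597381591797)
```

View pics/wrist1.png

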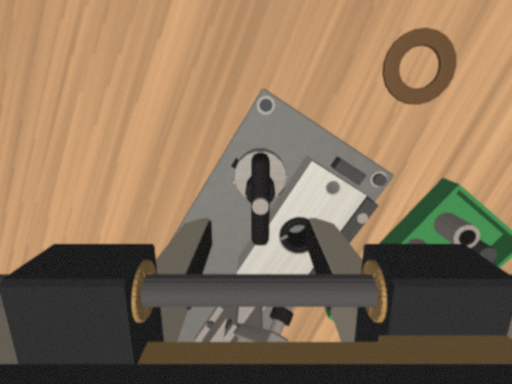

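The wrist view shows the bar grip at (260,200), centred between the open fingers and lined up with them. Descend and grip.

```bash
python3 -m inch '1 0 30 0 0 0 60;1 0 60 0 0 0 60;1 0 77 0 0 0 60;1 0 77 0 0 0 60;1 0 77 0 0 0 0;1 0 77 0 0 0 0;1 0 77 0 0 0 0;1 0 77 0 0 0 0;1 0 77 0 0 0 0;1 0 77 0 0 0 0' 60
python3 -m inch '0 0 0 0 0 0 0;0 0 0 0 0 0 0' 60
python3 -c "
from goal import *
goal((455.6,110.7,85),113)"
```

```text
clock: 2.7
eef_pos: [0.4557, 0.1113, 0.2535]
orientation: [[-0.388, 0.921, 0.001], [0.921, 0.388, -0.0], [-0.001, 0.001, -1.0]]
contact_force: [0.0, 0.1, 0.7]
width: 0.0201
clock: 2.87
eef_pos: [0.4558, 0.1115, 0.2532]
orientation: [[-0.388, 0.921, 0.001], [0.921, 0.388, 0.0], [-0.0, 0.001, -1.0]]
contact_force: [1.2, 1.5, 1.6]
width: 0.0133
shift [-0.6 -0.5  1.2] turn [ 0.08  0.02 -0.14] | clock 2.87 F [1.2 1.5 1.6] T [ 0.09 -0.15 -0.02]
```

Gripped at about 13 mm. Now turn clockwise (positive about the tool's z).

```bash
python3 -m inch '0 0 0 0 0 5 0;0 0 0 0 0 10 0;0 0 0 0 0 15 0;0 0 0 0 0 20 0;0 0 0 0 0 25 0;0 0 0 0 0 30 0;0 0 0 0 0 35 0;0 0 0 0 0 40 0;0 0 0 0 0 45 0;0 0 0 0 0 50 0;0 0 0 0 0 55 0;0 0 0 0 0 60 0;0 0 0 0 0 60 0;0 0 0 0 0 60 0'
python3 - <<'E'
from goal import *
from h import *
from bench import viewer
goal((455.6,110.7,85),53)
s=viewer.snapshot("scene");cv2.imwrite("pics/scene2.png",cv2.resize(s["pixels"][130:265,120:320],None,fx=4,fy=4,interpolation=cv2.INTER_CUBIC))
E
```

```text
clock: 4.03
eef_pos: [0.4551, 0.1116, 0.2532]
orientation: [[0.604, 0.797, -0.001], [0.797, -0.604, 0.0], [-0.0, -0.001, -1.0]]
contact_force: [-1.6, 1.4, 6.0]
width: 0.0136
shift [-0.4  0.9  1.2] turn [-0.04  0.01 -0.16] | clock 4.03 F [-1.6  1.4  6. ] T [ 0.13  0.32 -0.15]
```

View pics/scene2.png

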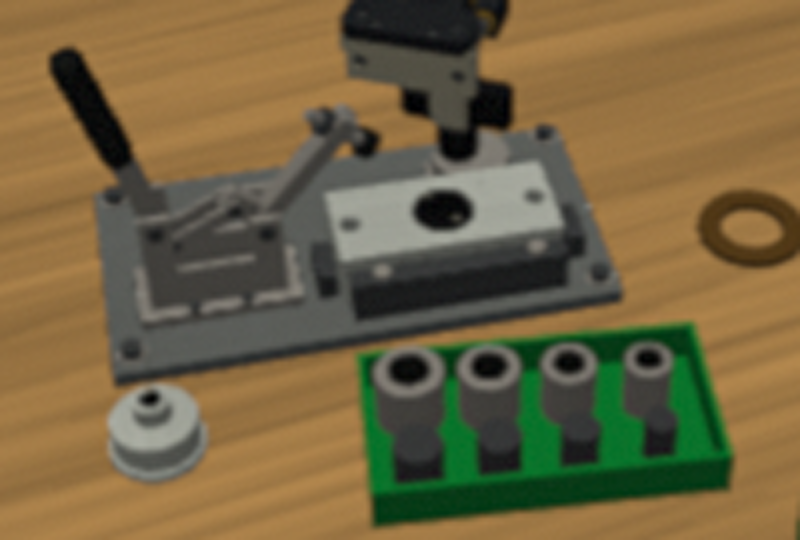

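The fingers are on the grip and the knob is turning, with only drag torque so far. Continue in small steps, watching the torque.

```bash
T(){ python3 -c "
from bench import telemetry as t;import numpy as np
s=t.state();o=s['orientation'];print('>>yaw',np.degrees(np.arctan2(o[1,0],o[0,0])).round(2),'F',s['contact_force'].round(1),'T',s['torque'].round(2),s['width'].round(4))";}
python3 -m inch '0 0 0 0 0 3 0;0 0 0 0 0 6 0;0 0 0 0 0 6 0'|head -1; T
python3 -m inch '0 0 0 0 0 3 0;0 0 0 0 0 6 0;0 0 0 0 0 6 0'|head -1; T
python3 -m inch '0 0 0 0 0 3 0;0 0 0 0 0 6 0;0 0 0 0 0 6 0'|head -1; T
```

```text
clock: 4.33
clock: 4.58
clock: 4.83Traceback (most recent call last):
  File "<string>", line 3, in <module>
    s=t.state();o=s['orientation'];print('>>yaw',np.degrees(np.arctan2(o[1,0],o[0,0])).round(2),'F',s['contact_force'].round(1),'T',s['torque'].round(2),s['width'].round(4))
                                                                                                                                                         ^^^^^^^^^^^^^^^^
AttributeError: 'float' object has no attribute 'round'
Traceback (most recent call last):
AttributeError: 'float' object has no attribute 'round'
Traceback (most recent call last):
AttributeError: 'float' object has no attribute 'round'
```

```bash
cat > t.py <<'E'
from bench import telemetry as t;import numpy as np
s=t.state();o=s['orientation'];print('>>',round(s['clock'],2),'yaw',np.degrees(np.arctan2(o[1,0],o[0,0])).round(2),'F',s['contact_force'].round(1),'T',s['torque'].round(2),'w',round(s['width'],4),'j6',s['joint_pos'][5].round(2),'tau6',s['joint_torque'][5].round(2),'p',s['eef_pos'].round(4))
E
python3 t.py
```

```text
>> 4.83 yaw 34.73 F [-3.2  2.2  6.5] T [ 0.26  0.38 -0.02] w 0.0135 j6 0.97 tau6 0.7 p [0.4549 0.1118 0.2532]
```

```bash

python3 -m inch '0 0 0 0 0 2 0;0 0 0 0 0 2 0;0 0 0 0 0 2 0'|head -1; python3 t.py
python3 -m inch '0 0 0 0 0 2 0;0 0 0 0 0 2 0;0 0 0 0 0 2 0'|head -1; python3 t.py
python3 - <<'E'
from h import *
from bench import viewer
s=viewer.snapshot("scene");cv2.imwrite("pics/scene3.png",cv2.resize(s["pixels"][130:265,120:320],None,fx=4,fy=4,interpolation=cv2.INTER_CUBIC))
s=viewer.snapshot("side");cv2.imwrite("pics/side3.png",cv2.resize(s["pixels"][180:345,135:295],None,fx=3.6,fy=3.6,interpolation=cv2.INTER_CUBIC))
E
```

```text
clock: 5.08
>> 5.08 yaw 32.87 F [-3.6  1.9  7. ] T [ 0.28  0.35 -0.02] w 0.0136 j6 1.0 tau6 0.1 p [0.4549 0.1118 0.2532]
clock: 5.33
>> 5.33 yaw 30.87 F [-3.5  4.5  7.2] T [0.38 0.48 0.07] w 0.0135 j6 1.03 tau6 0.12 p [0.4549 0.1118 0.2532]
```

View pics/scene3.png

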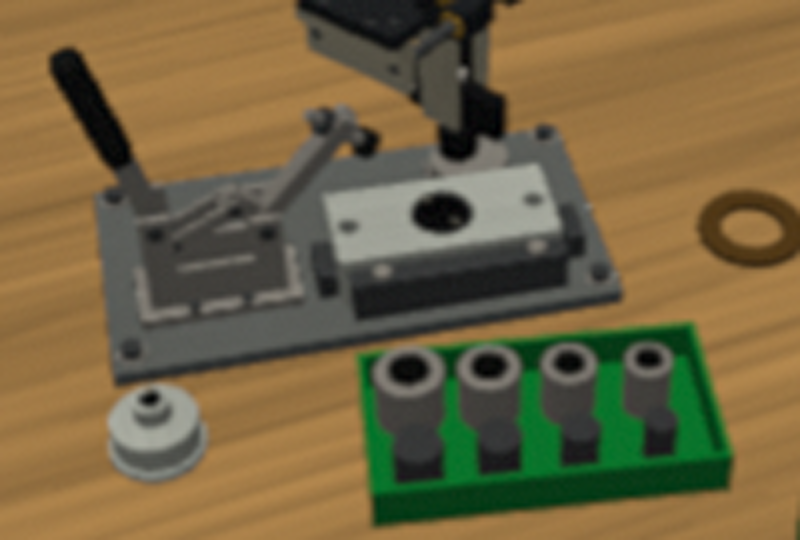

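View pics/side3.png

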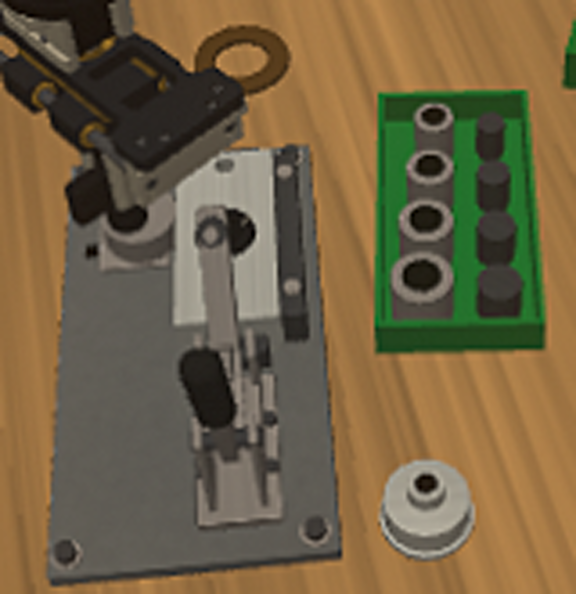

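The block has moved up to or nearly up to the fence (side crop, the gap near (278,240) is closing). Torque is still low, so I'll continue.

```bash

for i in 1; do python3 -m inch '0 0 0 0 0 2 0;0 0 0 0 0 2 0;0 0 0 0 0 2 0'|head -1; python3 t.py; done
python3 -m inch '0 0 0 0 0 2 0;0 0 0 0 0 2 0;0 0 0 0 0 2 0'|head -1; python3 t.py
python3 -m inch '0 0 0 0 0 2 0;0 0 0 0 0 2 0;0 0 0 0 0 2 0'|head -1; python3 t.py
```

```text
clock: 5.68
>> 5.68 yaw 28.87 F [-3.6  3.4  6.9] T [0.37 0.5  0.03] w 0.0134 j6 1.07 tau6 0.12 p [0.4549 0.1118 0.2532]
clock: 5.93
>> 5.93 yaw 26.88 F [-4.1  2.1  6.9] T [0.4  0.51 0.08] w 0.0136 j6 1.1 tau6 0.16 p [0.4549 0.1119 0.2532]
clock: 6.18
>> 6.18 yaw 24.93 F [-3.6  3.7  7.9] T [0.46 0.53 0.45] w 0.0135 j6 1.14 tau6 0.5 p [0.4548 0.1119 0.2532]
```

Resistance starts at yaw ≈26.5° (θ≈2.52 rad). Go about 0.1 rad further.

```bash

python3 -m inch '0 0 0 0 0 2 0;0 0 0 0 0 2 0;0 0 0 0 0 2 0'|head -1; python3 t.py
python3 -m inch '0 0 0 0 0 1.5 0;0 0 0 0 0 1.5 0;0 0 0 0 0 1.5 0'|head -1; python3 t.py
```

```text
clock: 6.43
>> 6.43 yaw 22.97 F [-3.8  3.5  7.1] T [0.5  0.53 0.78] w 0.0136 j6 1.17 tau6 0.85 p [0.4548 0.112  0.2532]
clock: 6.68
>> 6.68 yaw 21.5 F [-3.2  3.7  7.4] T [0.63 0.51 1.01] w 0.0137 j6 1.2 tau6 1.05 p [0.4548 0.112  0.2532]
```

```bash

python3 -m inch '0 0 0 0 0 1 0;0 0 0 0 0 1 0;0 0 0 0 0 1 0'|head -1; python3 t.py
python3 -m inch '0 0 0 0 0 0 50;0 0 0 0 0 0 50;0 0 0 0 0 0 50;0 0 0 0 0 0 50'; python3 t.py
python3 -m inch '0 0 -40 0 0 0 50;0 0 -80 0 0 0 50;0 0 -80 0 0 0 50'; python3 t.py
python3 - <<'E'
from h import *
from bench import viewer
s=viewer.snapshot("wrist");cv2.imwrite("pics/wrist4.png",s["pixels"])
W=cloud(s).reshape(-1,3)
p=W[(W[:,2]>.07)&(W[:,2]<.1)&(np.hypot(W[:,0]-.4556,W[:,1]-.1107)<.045)]
print(len(p),cv2.minAreaRect(p[:,:2].astype(np.float32)*1000))
b=cv2.cvtColor(s["pixels"],cv2.COLOR_BGR2HSV).reshape(-1,3)
p=W[(abs(W[:,2]-.046)<.004)&(b[:,2]>130)&(b[:,1]<50)&(W[:,0]<.57)&(W[:,0]>.45)&(W[:,1]<.17)&(W[:,1]>0)]
print(len(p),cv2.minAreaRect(p[:,:2].astype(np.float32)*1000))
s=viewer.snapshot("side");np.savez("/tmp/side4.npz",**s);cv2.imwrite("pics/side4.png",cv2.resize(s["pixels"][210:290,145:245],None,fx=7,fy=7,interpolation=cv2.INTER_CUBIC))
E
```

```text
clock: 6.93
>> 6.93 yaw 20.52 F [-4.8  3.8  6.3] T [0.58 0.56 1.09] w 0.0135 j6 1.21 tau6 1.12 p [0.4548 0.1121 0.2532]
clock: 7.27
eef_pos: [0.4555, 0.1112, 0.2526]
orientation: [[0.938, 0.348, -0.0], [0.348, -0.938, -0.0], [-0.0, 0.0, -1.0]]
contact_force: [-0.2, -1.1, 0.6]
width: 0.0359
>> 7.27 yaw 20.34 F [-0.2 -1.1  0.6] T [0.02 0.02 0.03] w 0.0359 j6 1.22 tau6 0.0 p [0.4555 0.1112 0.2526]
clock: 7.52
eef_pos: [0.4579, 0.1113, 0.3391]
orientation: [[0.938, 0.348, 0.011], [0.348, -0.938, 0.0], [0.011, 0.004, -1.0]]
contact_force: [0.9, -0.5, -0.3]
width: 0.046
>> 7.52 yaw 20.35 F [ 0.9 -0.5 -0.3] T [-0.01 -0.04  0.04] w 0.046 j6 1.22 tau6 -0.01 p [0.4579 0.1113 0.3391]
1482 ((455.9530334472656, 113.11557006835938), (68.69941711425781, 13.991887092590332), 23.8352108001709)
8142 ((516.6961669921875, 79.20201873779297), (130.9610137939453, 71.79952239990234), 80.78173065185547)
```

View pics/wrist4.png

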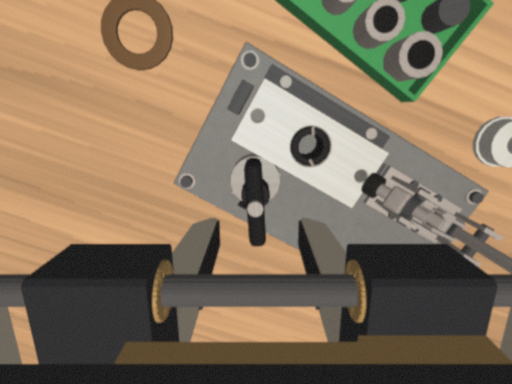

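View pics/side4.png

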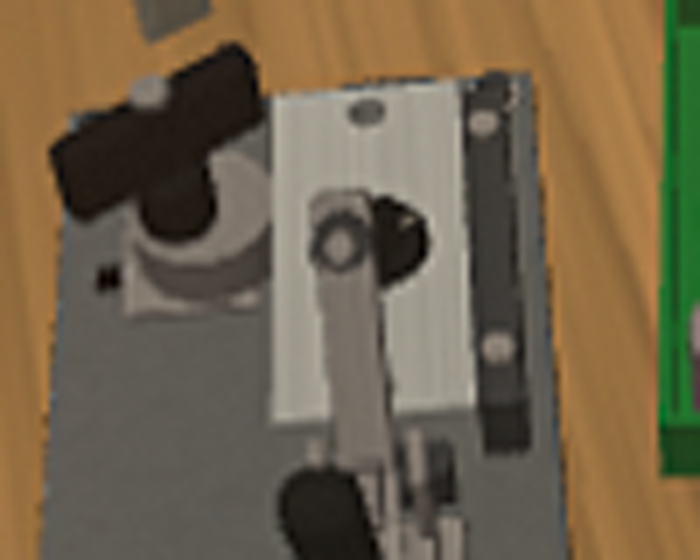

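The grip now sits at yaw 23.8° against the tool's 20.4°, so the bar lagged the jaws. The block looks flush on the fence bar (side crop edge (470,250)). I'll re-grip and turn a little further for firm bearing.

```bash
python3 -c "
from goal import *
goal((455.4,112,82),23.8)"
```

```text
shift [-0.7 -1.1 85.3] turn [ 0.1  -0.23 -3.46] | clock 7.62 F [-0.5 -0.4 -0.7] T [ 0.06 -0.01 -0.01]
```

```bash
python3 -m inch '-0.7 -1 40 0 0 -3.5 50;-0.7 -1 81 0 0 -3.5 50;-0.7 -1 81 0 0 -3.5 50;-0.7 -1 81 0 0 -3.5 50;-0.7 -1 81 0 0 -3.5 0;-0.7 -1 81 0 0 -3.5 0;-0.7 -1 81 0 0 -3.5 0;-0.7 -1 81 0 0 -3.5 0;-0.7 -1 81 0 0 -3.5 0;-0.7 -1 81 0 0 -3.5 0;-0.7 -1 81 0 0 -3.5 0;-0.7 -1 81 0 0 -3.5 0' 60; python3 t.py
python3 -m inch '0 0 0 0 0 2 0;0 0 0 0 0 2 0;0 0 0 0 0 2 0'|head -1; python3 t.py
python3 -m inch '0 0 0 0 0 2 0;0 0 0 0 0 2 0;0 0 0 0 0 2 0'|head -1; python3 t.py
```

```text
clock: 8.62
eef_pos: [0.4547, 0.1122, 0.2527]
orientation: [[0.915, 0.404, 0.001], [0.404, -0.915, 0.0], [0.001, 0.0, -1.0]]
contact_force: [-1.1, 1.3, 6.2]
width: 0.0136
>> 8.62 yaw 23.85 F [-1.1  1.3  6.2] T [ 0.27  0.24 -0.01] w 0.0136 j6 1.16 tau6 -0.02 p [0.4547 0.1122 0.2527]
clock: 8.87
>> 8.87 yaw 21.95 F [-0.6  1.1  7.3] T [0.42 0.2  0.74] w 0.0139 j6 1.19 tau6 0.84 p [0.4547 0.1123 0.2527]
clock: 9.12
>> 9.12 yaw 20.01 F [-2.1  1.6  6.3] T [0.42 0.24 1.18] w 0.0139 j6 1.23 tau6 1.22 p [0.4546 0.1123 0.2527]
```

```bash

python3 -m inch '0 0 0 0 0 2 0;0 0 0 0 0 2 0;0 0 0 0 0 2 0'|head -1; python3 t.py
python3 -m inch '0 0 0 0 0 1.5 0;0 0 0 0 0 1.5 0;0 0 0 0 0 1.5 0'|head -1; python3 t.py
python3 -m inch '0 0 0 0 0 0 50;0 0 0 0 0 0 50;0 0 0 0 0 0 50;0 0 0 0 0 0 50;0 0 -40 0 0 0 50;0 0 -80 0 0 0 50;0 0 -80 0 0 0 50;0 0 -80 0 0 0 50'|head -1; python3 t.py
python3 - <<'E'
from h import *
from bench import viewer
s=viewer.snapshot("wrist");cv2.imwrite("pics/wrist5.png",s["pixels"]);np.savez("/tmp/wrist5.npz",**s)
W=cloud(s).reshape(-1,3)
p=W[(W[:,2]>.07)&(W[:,2]<.1)&(np.hypot(W[:,0]-.4556,W[:,1]-.1107)<.045)]
print(len(p),cv2.minAreaRect(p[:,:2].astype(np.float32)*1000))
E
```

```text
clock: 9.37
>> 9.37 yaw 18.03 F [-2.   2.5  6.4] T [0.47 0.17 1.38] w 0.0139 j6 1.26 tau6 1.41 p [0.4546 0.1124 0.2527]
clock: 9.62
>> 9.62 yaw 16.55 F [-1.3  3.1  6.8] T [0.43 0.27 1.43] w 0.0141 j6 1.29 tau6 1.46 p [0.4546 0.1124 0.2527]
clock: 10.28
>> 10.28 yaw 16.34 F [-0.5  0.7 -1.3] T [0.04 0.   0.03] w 0.0466 j6 1.29 tau6 0.0 p [0.4553 0.1119 0.3339]
1552 ((455.9287109375, 113.0638656616211), (68.76422119140625, 13.994632720947266), 21.881933212280273)
```

View pics/wrist5.png

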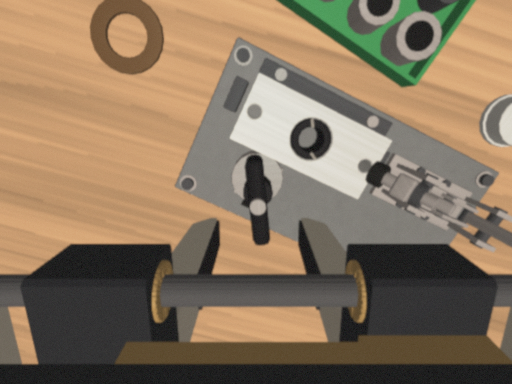

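The knob now sits at θ≈2.60 rad, the last turn took 1.4 N m, and the block is tight on the fence (edge line (260,75)–(390,140)). Next is the toggle: check the clearance around the handle first.

```bash
python3 - <<'E'
from fit import *
a=np.radians(-9.05);ex=np.array([np.cos(a),np.sin(a)]);ey=np.array([-np.sin(a),np.cos(a)])
O=np.array([511.7,81.5])/1000
f=np.c_[(A[:,:2]-O)@ex,(A[:,:2]-O)@ey,A[:,2]]*1000
f[:,1]+=165
for y in range(-60,140,10):
    m=(abs(f[:,0])<30)&(f[:,1]>=y)&(f[:,1]<y+10)
    if m.sum(): q=f[m];h=q[q[:,2]>np.maximum(q[:,2].max()-15,100)];print(y,q[:,2].max().round(),"x of high pts",h[:,0].mean().round(1) if len(h) else '')
piv=O-.165*ey;print(piv)
from goal import *
t=piv+.015*ey
goal((t[0]*1000,t[1]*1000,190),80.95,186)
E
```

```text
-60 5.0 x of high pts 
-50 4.0 x of high pts 
-40 194.0 x of high pts 0.8
-30 194.0 x of high pts 1.9
-20 189.0 x of high pts 2.2
-10 150.0 x of high pts 2.9
0 104.0 x of high pts -1.0
10 86.0 x of high pts 
20 77.0 x of high pts 
30 84.0 x of high pts 
40 91.0 x of high pts 
50 89.0 x of high pts 
60 88.0 x of high pts 
70 100.0 x of high pts 
80 132.0 x of high pts -0.9
90 136.0 x of high pts 0.8
100 135.0 x of high pts 1.7
110 133.0 x of high pts 3.0
120 117.0 x of high pts 3.9
130 50.0 x of high pts 
[ 0.48574611 -0.08144599]
shift [-17.9 180.8 -43.7] turn [  0.08  -0.07 -64.61] | clock 10.33 F [ 0.3 -0.3 -0.4] T [-0.04  0.01  0.02]
```

```bash
python3 -m inch '0 20 -44 0 0 -7 0;-18 60 -44 0 0 -14 0;-18 100 -44 0 0 -21 0;-18 140 -44 0 0 -28 0;-18 181 -44 0 0 -35 0;-18 181 -44 0 0 -42 0;-18 181 -44 0 0 -49 0;-18 181 -44 0 0 -56 0;-18 181 -44 0 0 -63 0;-18 181 -44 0 0 -64.6 0;-18 181 -44 0 0 -64.6 0;-18 181 -44 0 0 -64.6 0'
python3 - <<'E'
from goal import *
goal((485.8+.157*15,-81.5+.988*15,161),80.95,186)
from bench import viewer
import cv2
s=viewer.snapshot("scene");cv2.imwrite("pics/scene6.png",cv2.resize(s["pixels"][80:265,90:320],None,fx=3.2,fy=3.2,interpolation=cv2.INTER_CUBIC))
s=viewer.snapshot("side");cv2.imwrite("pics/side6.png",cv2.resize(s["pixels"][180:345,135:295],None,fx=3.6,fy=3.6,interpolation=cv2.INTER_CUBIC))
E
```

```text
clock: 11.33
eef_pos: [0.4878, -0.0667, 0.3742]
orientation: [[0.16, 0.987, -0.003], [0.987, -0.16, 0.001], [0.001, -0.003, -1.0]]
contact_force: [-0.1, 0.2, 0.1]
width: 0.0004
shift [ 0.1  0.4 27.2] turn [-0.17 -0.04 -0.14] | clock 11.33 F [-0.1  0.2  0.1] T [-0.03 -0.07  0.02]
```

View pics/scene6.png

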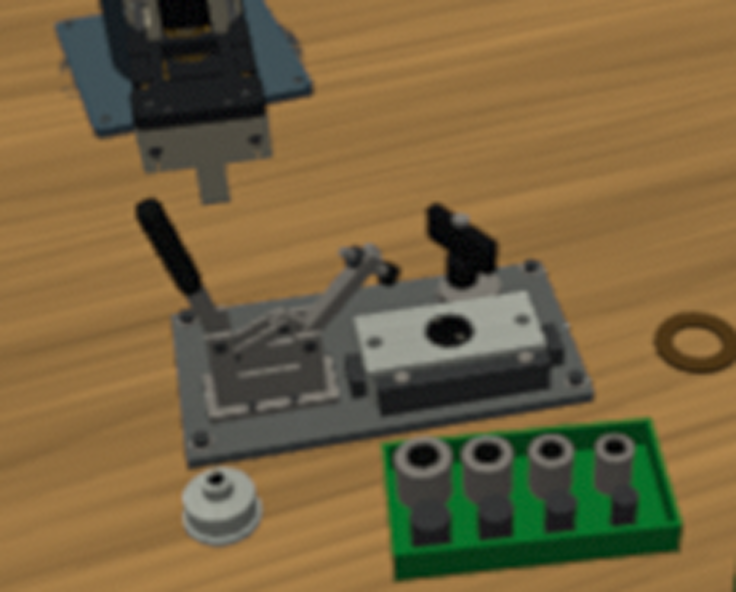

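View pics/side6.png

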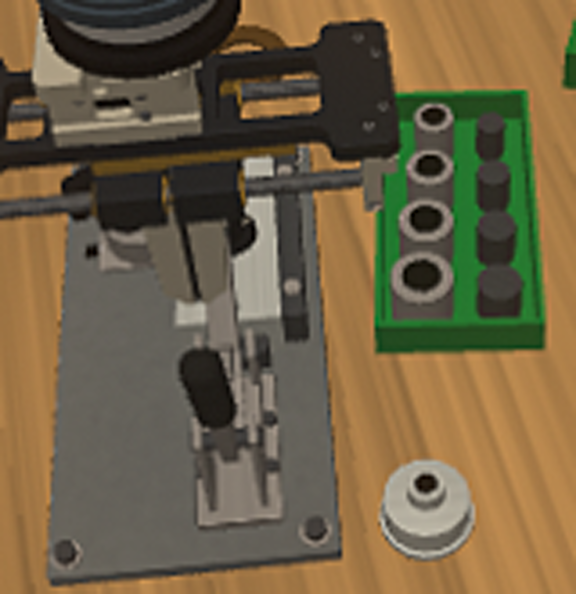

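The closed fingers are on the block side of the handle, clear of it and of the clamp arm. Begin pushing along the handle's arc.

```bash
python3 -m inch '0 0 27 0 0 0 0;-10 0 27 0 0 0 0;-20 0 27 0 0 0 0;-27 0 29 0 0 0 0;-35 0 31 0 0 0 0;-42 0 33 0 0 0 0;-49 0 36 0 0 0 0;-55 0 40 0 0 0 0;-61 0 44 0 0 0 0;-61 0 44 0 0 0 0' 20; python3 t.py
python3 - <<'E'
from bench import viewer
import cv2
s=viewer.snapshot("scene");cv2.imwrite("pics/scene7.png",cv2.resize(s["pixels"][80:265,90:320],None,fx=3.2,fy=3.2,interpolation=cv2.INTER_CUBIC))
E
```

```text
clock: 12.27
eef_pos: [0.4784, -0.1283, 0.3311]
orientation: [[0.158, 0.987, -0.001], [0.987, -0.158, -0.001], [-0.001, -0.0, -1.0]]
contact_force: [-0.2, 0.2, 0.2]
width: 0.0002
>> 12.27 yaw 80.9 F [-0.2  0.2  0.2] T [-0.05 -0.1  -0.02] w 0.0002 j6 -0.33 tau6 -0.17 p [ 0.4784 -0.1283  0.3311]
```

View pics/scene7.png

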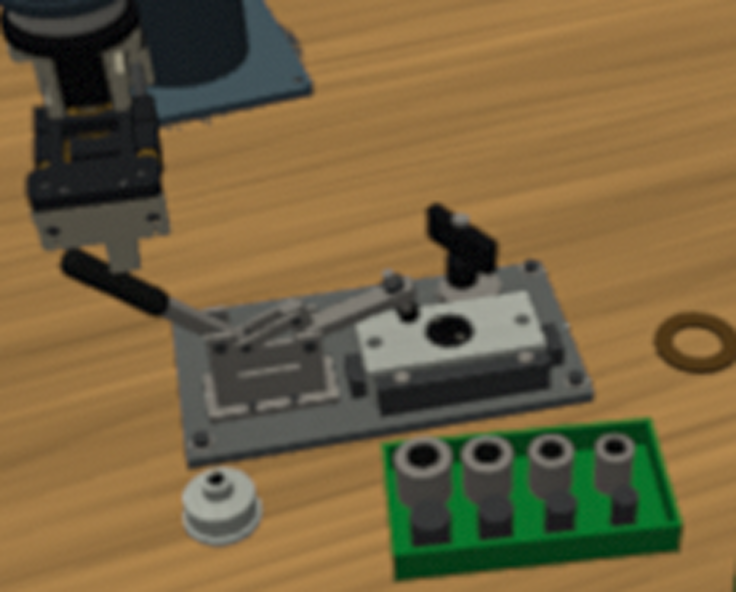

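The handle has swung to about 40° with the pad near the block and no contact force at the moment. Continue down.

```bash
python3 -m inch '-6 0 5 0 0 0 0;-10 0 10 0 0 0 0;-15 0 17 0 0 0 0;-19 0 23 0 0 0 0;-22 0 29 0 0 0 0;-26 0 36 0 0 0 0;-28 0 43 0 0 0 0;-28 0 43 0 0 0 0'; python3 t.py
python3 -m inch '-1 0 4 0 0 0 0;-2 0 8 0 0 0 0;-2 0 12 0 0 0 0;-2 0 12 0 0 0 0'; python3 t.py
```

```text
clock: 12.98
eef_pos: [0.474, -0.1551, 0.2874]
orientation: [[0.158, 0.987, -0.001], [0.987, -0.158, 0.0], [0.0, -0.001, -1.0]]
contact_force: [-0.4, -0.1, -0.4]
width: 0.0006
>> 12.98 yaw 80.93 F [-0.4 -0.1 -0.4] T [-0.03 -0.06  0.03] w 0.0006 j6 -0.38 tau6 -0.07 p [ 0.474  -0.1551  0.2874]
clock: 13.32
eef_pos: [0.4736, -0.1565, 0.2758]
orientation: [[0.157, 0.988, -0.001], [0.988, -0.157, 0.001], [0.001, -0.001, -1.0]]
contact_force: [-0.5, 0.8, -0.2]
width: 0.0005
>> 13.32 yaw 80.95 F [-0.5  0.8 -0.2] T [-0.03 -0.07 -0.  ] w 0.0005 j6 -0.39 tau6 -0.01 p [ 0.4736 -0.1565  0.2758]
```

```bash
python3 -m inch '0 0 2 0 0 0 0;0 0 4 0 0 0 0;0 0 4 0 0 0 0'|head -1; python3 t.py
python3 -m inch '0 0 1 0 0 0 0;0 0 2 0 0 0 0;0 0 2 0 0 0 0'|head -1; python3 t.py
python3 - <<'E'
from bench import viewer
import cv2
s=viewer.snapshot("scene");cv2.imwrite("pics/scene8.png",cv2.resize(s["pixels"][80:265,90:320],None,fx=3.2,fy=3.2,interpolation=cv2.INTER_CUBIC))
E
```

```text
clock: 13.57
>> 13.57 yaw 80.96 F [-0.3  0.5  0.9] T [-0.08 -0.07  0.01] w 0.0004 j6 -0.39 tau6 0.0 p [ 0.4738 -0.1565  0.2727]
clock: 13.82
>> 13.82 yaw 80.98 F [-5.6  2.7 17.4] T [0.42 0.91 0.  ] w 0.0006 j6 -0.39 tau6 0.0 p [ 0.4738 -0.1564  0.2725]
```

View pics/scene8.png

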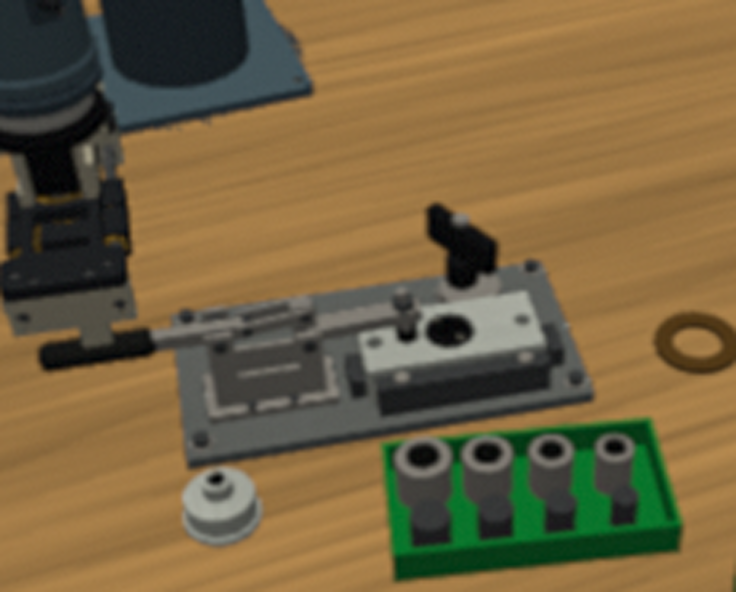

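The handle is level and against a hard stop (17 N with no motion), and the pad is on the block at (408,325). One small extra press, then retreat.

```bash
python3 -m inch '0 0 1.5 0 0 0 0;0 0 1.5 0 0 0 0;0 0 1.5 0 0 0 0'|head -1; python3 t.py
python3 -m inch '0 0 -20 0 0 0 0;0 0 -50 0 0 0 0;0 0 -90 0 0 0 0;0 0 -120 0 0 0 0;0 0 -120 0 0 0 0;0 0 -120 0 0 0 0'|head -1; python3 t.py
python3 - <<'E'
from h import *
from bench import viewer
a=np.radians(-9.05);ex=np.array([np.cos(a),np.sin(a)]);ey=np.array([-np.sin(a),np.cos(a)])
O=np.array([511.7,81.5])/1000
for n in("scene","side"):
    s=viewer.snapshot(n);np.savez(f"/tmp/{n}9.npz",**s)
    b=dict(scene=(80,265,90,320),side=(180,345,135,295))[n]
    cv2.imwrite(f"pics/{n}9.png",cv2.resize(s["pixels"][b[0]:b[1],b[2]:b[3]],None,fx=3.2,fy=3.2,interpolation=cv2.INTER_CUBIC))
    W=cloud(s).reshape(-1,3);W=W[np.isfinite(W).all(1)]
    f=np.c_[(W[:,:2]-O)@ex,(W[:,:2]-O)@ey+.165,W[:,2]]*1000
    m=(abs(f[:,0])<9)&(f[:,1]<-45)&(f[:,1]>-115)&(f[:,2]>60)&(f[:,2]<130)
    q=f[m]; c=np.polyfit(q[:,1],q[:,2],1); print(n,len(q),"handle top slope deg",np.degrees(np.arctan(c[0])).round(2),"z at -85",np.polyval(c,-85).round(1))
E
```

```text
clock: 14.12
>> 14.12 yaw 80.98 F [-8.5  4.8 27.8] T [0.69 1.54 0.  ] w 0.0004 j6 -0.39 tau6 0.0 p [ 0.4737 -0.1563  0.2723]
clock: 14.62
>> 14.62 yaw 80.97 F [-0.1  0.5 -0.9] T [-0.08 -0.12 -0.01] w 0.0003 j6 -0.39 tau6 0.0 p [ 0.4742 -0.1567  0.391 ]
scene 301 handle top slope deg 0.3 z at -85 82.8
side 405 handle top slope deg 0.74 z at -85 85.5
```

View pics/scene9.png

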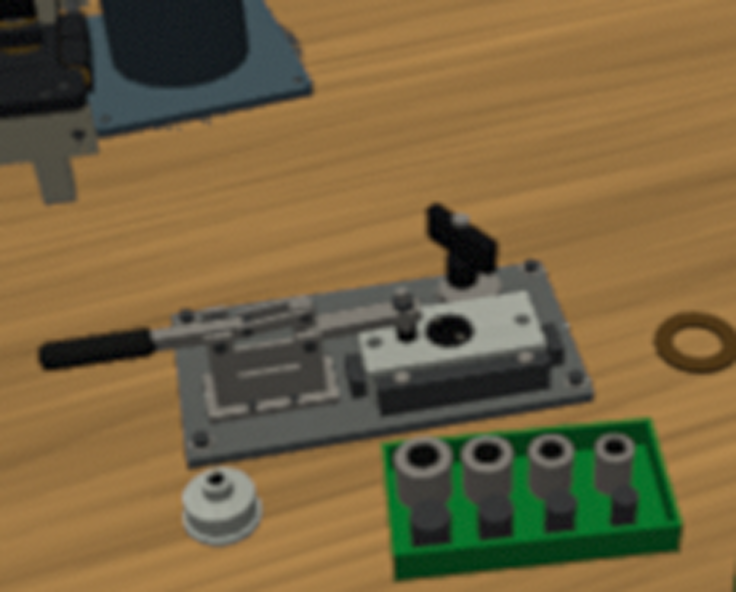

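View pics/side9.png

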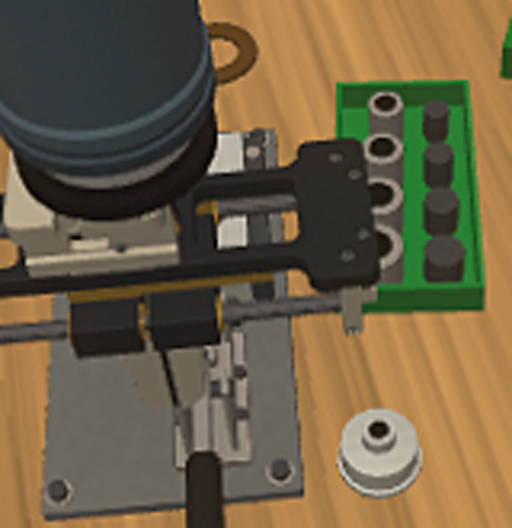

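The handle stayed level after release (slope 0.3–0.7°; 1.27 rad would be 2.3°). The pad is on the block at (408,325), the knob is unchanged at (460,245), the bystanders are where they were, and the arm is clear. Handing in.

```bash
python3 -c "
from bench import order;print(order.job_done())"; python3 t.py
```

```text
the job is handed in; nothing more can be done
None
the job is handed in; nothing more can be done
```

I locked both clamps and handed the job in at about 14.7 s on the robot's clock; no verdict is reported.

- **Knob:** I turned it clockwise from about 1.0 to about 2.60 rad. Resistance began when the tool was at about 2.52 rad. After the first turn the grip had lagged the jaws by about 3.4°, so I re-gripped and turned further, reaching about 1.4 N m. It lagged again, by 5.5° (the grip's angle gives the 2.60 rad).
- **Block:** The pictures show it against the fence. I judged this by eye, backed by the torque and by the block's angle matching the fixture's to about 0.2° after the first turn. I did not measure the gap to the fence.
- **Toggle:** I pushed the handle down to its hard stop, with a final press of about 28 N and no movement. After I let go it stayed level: the two cameras gave 0.3° and 0.7°, and the limit is 2.3°. The pad is on the block, but I could not measure its force or the lobe's.
- **Everything else:** In the last pictures the end plug, washer and tray had not visibly moved. The arm was clear, with contact force near zero.

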